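# Fit the crank to the coffee mill until it clicks

### The job

Put the crank back on the coffee mill: slide its hub down over the spindle, slots over the cross pin, until the sprung balls click out above it and it sits fully home on its seat; keep hold of it until then, for a crank hung half way jams. The spindle is easily bent, so press firmly but never with more than 35 N. Then give the crank a quarter turn, either way, to see that it drives the mill, let go of it, and leave the other things where they stand.

Things in the scene. Friction and masses are not known exactly. Their poses are not given: they have to be found in the camera images.
- crank: Loose steel crank of the mill, 160 g, standing upright on its hub. Origin: centre of the hub's underside on the bore's axis; z up along the bore, x along the arm to the knob. Hub: sleeve 40 mm tall, plain round bore 13.5 mm right through. Its lowest 10 mm has two slots, open below, on the +x and -x sides, 5.6 mm wide at the bore, wider outward.
- crank_grip (a point): Point on the bore's axis 26 mm above the hub's underside. Outside, the hub is eight-sided, 30 mm across flats, two of the flats facing crank +y and -y: grip it from above with the fingers closing along crank y.
- crank_knob (a point): Centre of the dark wooden knob, 21 mm thick, crank z 39 to 70 mm, at crank x = 89 mm on the end of the flat arm (14 mm wide, z 30 to 36 mm). On the far side from the arm a short balance tail reaches x = -35 mm at about the same height.
- mill: Hand coffee mill held fast by its suction foot: 112 mm across at the foot, 88 mm above, 116 mm high without spindle (pale glass jar, steel body, black ribbed grind ring, metal dome). Origin: centre of its underside, z up. On its axis stands the vertical spindle: a flat seat flange 34 mm across, above it a rod 12 mm thick whose round top is 57.5 mm above the seat.
- mill_seat (a point): Nominal seat centre, a point on the mill's axis 129 mm above its underside, fixed to the mill. The true seat is up to 7 mm higher or lower with the grind setting, which is not measured. Crank and mill must never press on each other with more than 35 N.
- mill_pin (a point): Nominal centre of the brass cross pin through the rod, on the mill's axis, 5.5 mm above the nominal seat. Pin: 4 mm thick, 14.5 mm out either side. The hub's slots drop over it either way round with about 0.13 rad of play each way; in turning the grip gives a little more. If they miss, the hub stops hard on the pin 7.5 mm short of the seat.
- mill_balls (a point): Nominal height of the two sprung brass balls, on the mill's axis 43.6 mm above the nominal seat. They stand out 2.4 mm on two facing-away sides of the rod, square to the pin. The hub's foot meets them about 46 mm above the seat; a push of 8 to 15 N gets past; then drag under 6 N; from 3 mm above the seat they snap out over its top (click) and hold it against a light pull (8 N).
- spindle (a joint): Angle of the spindle about the vertical, rad, growing counterclockwise seen from above; at 0 the cross pin lies along the mill's x axis, the balls along its y axis. It turns without end both ways with a drag of about 0.12 N m and stays where it is left.
- bean_jar: Bystander: the clip-top jar of coffee beans, 91x85x100 mm, stands at the back; leave alone.
- mug: Bystander: white mug with a handle, 78x110x97 mm, stands at the back; leave alone.
- sugar: Bystander: white and red tub, 72 mm wide, 71 mm high, at the left; leave alone.
- spoon: Bystander: steel teaspoon, 132x26x9 mm, lies behind the work; leave alone.
- honey_jar: Bystander: honey jar with a black lid, 63 mm wide, 94 mm high, at the left; leave alone.

How it is judged:
By the outcome, as a careful person would: the job done as asked, in the order asked, and still so for the second after the job is handed in, with the robot touching nothing.
It also fails if it takes over 58 s, if anything falls off the work surface, if the arm or the gripper's body presses on something with over 40 N, if the wrist force passes 120 N, or if a joint passes its speed limit or range.

### The arm

A 6-joint arm with a two-finger parallel gripper is mounted at the origin on a cart in front of the work surface, level with it; the furniture and walls round the work are solid. World frame = base frame: x ahead of the robot, y to its left, z up, the work surface at z = 0. Lengths are in m, angles in rad, forces in N, time in s.
With the tool pointing down it reaches from about 0.35 to 0.975 m from the base axis. Payload 4.9 kg.
Tool frame: the origin (TCP) lies on the centre line of the jaws, within the pads' length; the fingertips stand manip.tip_reach ahead of it and the grasp point (between the pads) is the TCP (manip.tip_reach is the distance from the TCP to the fingertips, in m); z points along the fingers, y is the line along which they close (so a half turn about z gives the same grasp; the last joint's range is limited). The gripper opens to 85 mm and grips with 20 to 120 N. Pads are 22 mm wide; open, the fingers measure 114 mm over their backs; the gripper's body (76 mm by 85 mm) begins 54 mm behind the grasp point. The pads swing forward as they close: fully open they stand 13 mm farther back than shut.
Start: joints at [0.991, 0.053, 1.613, -0, 1.476, -0.119], TCP at [0.278, 0.56, 0.25] pointing down, gripper open.
Joint ranges: [-3.01, 3.01], [-1.01, 2.22], [0.06, 2.58], [-1.02, 4.17], [0.09, 2.62], [-3.14, 3.14]. Speed limits (rad/s): [2.57, 2.57, 3.14, 3.14, 3.14, 3.14].

### API

Orientations are given as a unit quaternion [w, x, y, z].
In Python, from plant import manip gives the robot as it stands. The module is installed in compiled form; this text tells all that it offers.
- The arm moves only by the tool move_arm, never from a script. Its argument "rows" is a list of rows, each a list of 7 numbers: the shift along the tool's x, y, z in cm, then the turn, a rotation vector about the tool's x, y, z in degrees, then the opening, from -1 (shut) to 1 (fully open). In form: [[tx, ty, tz, ax, ay, az, jaw], ...]. A call has 1 to 20 rows; each row shifts and turns the commanded pose from where the row before left it, along the tool's axes as they then stand; what a row does not reach is not made up. A row lasts 1/12 s, in which the tool goes at most 41.7 mm and 7.16 degrees, less where a joint would pass 70% of its speed; a pose out of reach is approached as far as the arm can. A call is refused whole if a number of a shift passes 4.17 or a number of a turn 7.16, either way. A call with a gripper value outside its range is refused whole. The fingers move at their own pace and stop on an object; the grip force is fixed at half the most. Time passes only in rows, so rows that do not move let the fingers close. It gives the time, the measured TCP pose, the force, the opening and the grip force at its end, in the units of the state.
- manip.state(): the state, without advancing time (a new reading comes with each control period).
- manip.grab_frame(name): name is "side" or "top" or "wrist"; returns a dict with "img" (480x640x3 uint8, blue, green, red), "mtx" (3x3 intrinsics, pixels), "k1" (the pictures are not rectified: a ray, as slopes to the right and down, at radius r is drawn at 1 + k1 r^2 times it, then the intrinsics apply), "R" (3x3) and "t" (3): a world point X has camera coordinates R X + t. Camera axes: x right, y down, z forward; pixel columns grow to the right and rows downward; lengths in m; the calibration is good to about 2 mm. A picture is of the moment at which its call begins. There is no depth.
- manip.job_done(): hands the job in; it is judged then, once.
The state is a dict: "time": time; "joint_pos": joint angles; "joint_vel": joint speeds; "joint_efforts": joint torques, N m; "tool_pos": TCP position; "tool_rot": TCP orientation; "contact_force": force on the tool from outside, world axes, zero at the start; "ft_torque": the same for the moment, N m; "gripper_width": opening from 0.0 (shut) to 1.0 (fully open); "grasp_force": force on a finger pad.
Only numpy, scipy, OpenCV 4.12 (cv2) and the standard library are available. Lean on these libraries where they do the work, as an engineer would, in place of code of your own. Each camera call takes 0.05 s, during which the arm holds its last target. There are 200 camera calls.

## Working session

There is one attempt and no reset: what is moved stays moved. The work goes in short steps, Python scripts to look and compute and a tool call to move; the robot and the scene stay as the last step left them, time stands still between calls to the robot, and variables do not carry over. Pictures are saved under pics/ and viewed, at most 10 in all, crops included, and the job is handed in when it is done.

Besides the shell and the picture viewer there is one more tool, called after "Request:" by a JSON object that holds its "method" and its "body". move_arm: Moves the arm, as the interface text tells. Its arguments: {"type":"object","properties":{"rows":{"type":"array","items":{"type":"array","items":{"type":"number"}}}},"required":["rows"]}

```bash
mkdir -p pics; cat > h.py <<'E'
import numpy as np, cv2
from plant import manip
def grab(n,save=None):
    f=manip.grab_frame(n)
    if save: cv2.imwrite('pics/'+save,f['img'])
    np.savez('f_%s.npz'%n,**{k:np.array(f[k]) for k in f})
    return f
def load(n): return dict(np.load('f_%s.npz'%n))
def ray(f,u,v):
    m=np.array(f['mtx']);k=float(f['k1'])
    d=cv2.undistortPoints(np.array([[[u,v]]],float),m,np.array([k,0,0,0,0.]))[0,0]
    R=np.array(f['R']);t=np.array(f['t']).ravel()
    return -R.T@t, R.T@np.array([d[0],d[1],1.])
def onz(f,u,v,z):
    c,d=ray(f,u,v);return c+d*(z-c[2])/d[2]
def proj(f,X):
    m=np.array(f['mtx']);R=np.array(f['R']);t=np.array(f['t']).ravel()
    p,_=cv2.projectPoints(np.atleast_2d(np.array(X,float)),cv2.Rodrigues(R)[0],t,m,np.array([float(f['k1']),0,0,0,0.]))
    return p[:,0]
def tri(fs,uv):
    A=np.zeros((3,3));b=np.zeros(3)
    for f,(u,v) in zip(fs,uv):
        c,d=ray(f,u,v);d/=np.linalg.norm(d);P=np.eye(3)-np.outer(d,d);A+=P;b+=P@c
    return np.linalg.solve(A,b)
E
python3 - <<'E'
from h import *
for n in ('side','top'):
    f=grab(n,n+'0.png'); print(n,f['mtx'][0][0],-np.array(f['R']).T@np.array(f['t']).ravel())
print(manip.tip_reach, manip.state())
E
```

```text
side 507.76109173954114 [ 0.58461057 -0.48162305  0.76662342]
top 488.06516042324995 [0.43452099 0.25616978 0.97428787]
0.019 {'time': 0.1, 'joint_pos': array([ 9.91046558e-01,  5.32901975e-02,  1.61415814e+00, -5.05661817e-06,
        1.47604984e+00, -1.18986732e-01]), 'joint_vel': array([ 0.000625  , -0.00099701, -0.00114732, -0.00010621,  0.00139143,
       -0.00031684]), 'joint_efforts': array([ 1.04186790e-04, -3.94909787e+01, -3.71361208e+01, -1.85057797e-04,
        4.00606339e-03,  1.25179108e-05]), 'tool_pos': array([0.27758913, 0.55936749, 0.24918548]), 'tool_rot': array([-3.23770119e-04,  2.28348640e-01,  9.73578960e-01, -8.96067152e-04]), 'contact_force': array([-0.78378172,  0.86157755,  0.17024055]), 'ft_torque': array([ 0.02495684, -0.06246   ,  0.00586944]), 'grasp_force': 0.0, 'gripper_width': 1.0026519093810915}
```

View pics/top0.png

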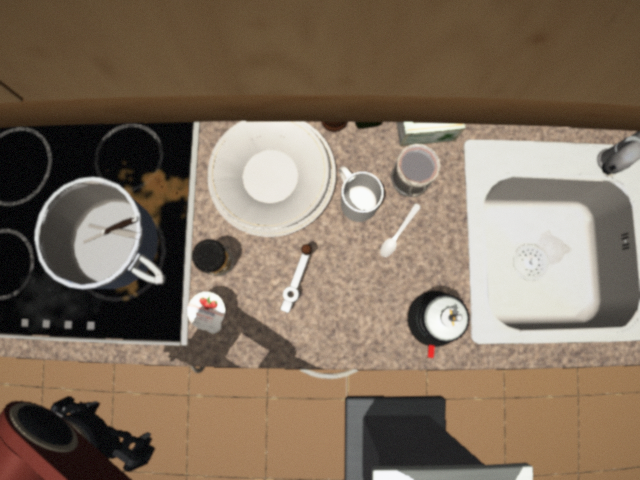

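View pics/side0.png

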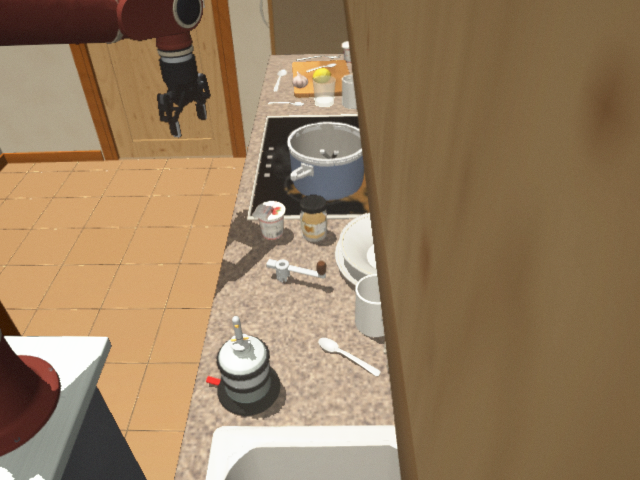

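The top view shows the crank hub near (290,295), its knob near (307,248) and the mill near (440,318) with the spindle tip near (455,312). In the side view the hub is near (283,265), the knob near (321,268) and the spindle tip near (237,319). I'll enlarge both.

```bash
python3 - <<'E'
from h import *
T=load('top');S=load('side')
def c(f,x,y,w,h,k): return cv2.resize(f['img'][y:y+h,x:x+w],None,fx=k,fy=k,interpolation=cv2.INTER_CUBIC)
a=np.hstack([c(T,260,235,65,50+30,6)[:,:390],c(T,405,280,65,80,6)])
cv2.imwrite('pics/a.png',a)
b=np.hstack([c(S,260,250,75,60,5),c(S,205,310,75,60,5)])
cv2.imwrite('pics/b.png',b)
print(tri([T,S],[(290,295),(283,263)]),tri([T,S],[(307,247),(321,267)]),tri([T,S],[(455,313),(237,319)]))
E
```

```text
[0.48808579 0.32255119 0.04036243] [0.5739342  0.29002118 0.05832435] [0.44763496 0.04277756 0.17883483]
```

View pics/a.png

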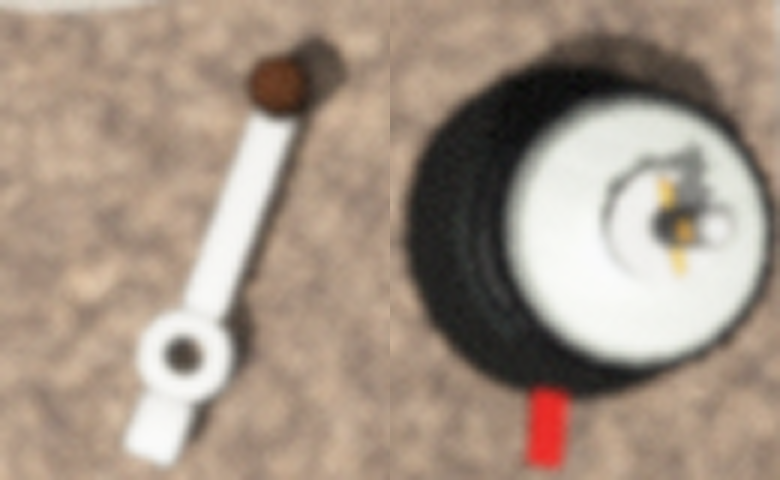

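View pics/b.png

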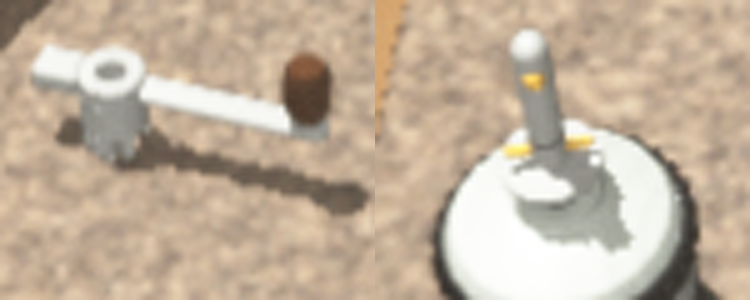

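The enlargements show the bore at (183,353) and knob top at (278,85) in the top crop. The spindle tip is at (713,228) and the pin ends are at (665,192) and (681,262). In the side crop the bore is at (110,71), the tip at (529,40), and the pin ends at (515,151) and (592,143).

```bash
python3 - <<'E'
from h import *
T=load('top');S=load('side')
a=lambda x,y:((x+.5)/6-.5+260 if x<390 else (x-390+.5)/6-.5+405,(y+.5)/6-.5+235 if x<390 else (y+.5)/6-.5+280)
b=lambda x,y:((x+.5)/5-.5+260 if x<375 else (x-375+.5)/5-.5+205,(y+.5)/5-.5+250 if x<375 else (y+.5)/5-.5+310)
for n,p,q in [('bore',a(183,353),b(110,71)),('knob',a(278,85),b(307,62)),('tip',a(713,228),b(529,36)),('pin1',a(665,192),b(592,143)),('pin2',a(681,262),b(515,151))]:
    print(n,p,q,tri([T,S],[p,q]).round(4))
h=onz(T,*a(183,353),.04);k=onz(T,*a(278,85),.07);print('T',h,k,np.arctan2(*(k-h)[[1,0]]))
hs=onz(S,*b(110,71),.04);ks=onz(S,*b(307,62),.07);print('S',hs,ks,np.arctan2(*(ks-hs)[[1,0]]))
print('tip T',onz(T,*a(713,228),.186),'S',onz(S,*b(529,38),.186))
p=onz(T,*a(665,192),.1345);q=onz(T,*a(681,262),.1345);print('pinT',p,q,(p+q)/2,np.arctan2(*(p-q)[[1,0]]),np.linalg.norm(p-q))
p=onz(S,*b(592,143),.1345);q=onz(S,*b(515,151),.1345);print('pinS',p,q,(p+q)/2,np.arctan2(*(p-q)[[1,0]]))
s=manip.state();R=cv2.Rodrigues(np.zeros(3))[0]
from scipy.spatial.transform import Rotation as Ro
w=s['tool_rot'];print(Ro.from_quat([w[1],w[2],w[3],w[0]]).as_matrix().round(3))
E
```

```text
bore (290.0833333333333, 293.4166666666667) (281.6, 263.8) [0.4881 0.322  0.0393]
knob (305.9166666666667, 248.75) (321.0, 262.0) [0.5715 0.292  0.0696]
tip (458.4166666666667, 317.5833333333333) (235.4, 316.8) [0.4432 0.0401 0.1863]
pin1 (450.4166666666667, 311.5833333333333) (248.0, 338.2) [0.4554 0.04   0.1352]
pin2 (453.0833333333333, 323.25) (232.6, 339.8) [0.4336 0.0359 0.1369]
T [0.48687105 0.32172203 0.04      ] [0.56900051 0.29159886 0.07      ] -0.3515416991224566
S [0.48939405 0.3214994  0.04      ] [0.57394669 0.29237725 0.07      ] -0.3317007624224789
tip T [0.44172613 0.03962426 0.186     ] S [0.44480638 0.03977647 0.186     ]
pinT [0.45246017 0.03922706 0.1345    ] [0.43254653 0.03502129 0.1345    ] [0.44250335 0.03712417 0.1345    ] 0.20814158222733614 0.02035292794862135
pinS [0.4583318  0.04113459 0.1345    ] [0.43401679 0.03807298 0.1345    ] [0.44617429 0.03960378 0.1345    ] 0.12525536508284102
[[-0.896  0.445 -0.001]
 [ 0.445  0.896 -0.002]
 [ 0.    -0.002 -1.   ]]
```

Request:
{"method": "move_arm", "body": {"rows": [[-1.96,-0.79,0,0,0,0,1],[-1.96,-0.79,0,0,0,0,1],[-1.96,-0.79,0,0,0,0,1],[-1.96,-0.79,0,0,0,0,1],[-1.96,-0.79,0,0,0,0,1],[-1.96,-0.79,0,0,0,0,1],[-1.96,-0.79,0,0,0,0,1],[-1.96,-0.79,0,0,0,0,1],[-1.96,-0.79,0,0,0,0,1],[-1.96,-0.79,0,0,0,0,1],[-1.96,-0.79,0,0,0,0,1],[-1.96,-0.79,0,0,0,0,1],[-1.96,-0.79,0,0,0,0,1],[-1.96,-0.79,0,0,0,0,1],[-1.96,-0.79,0,0,0,0,1],[0,0,1,0,0,-7,1],[0,0,1,0,0,0,1],[0,0,1,0,0,0,1],[0,0,0,0,0,0,1],[0,0,0,0,0,0,1]]}}

```text
time: 1.77
tool_pos: [0.4874, 0.323, 0.2186]
tool_rot: [-0.001, 0.169, 0.986, -0.001]
contact_force: [0.1, -0.2, 0.1]
gripper_width: 0.999
grasp_force: 0.0
```

```bash
cat >> h.py <<'E'
from scipy.spatial.transform import Rotation as Ro
def pose():
    s=manip.state();w=s['tool_rot'];R=Ro.from_quat([w[1],w[2],w[3],w[0]]).as_matrix()
    return s,np.array(s['tool_pos']),R
E
python3 - <<'E'
from h import *
s,p,R=pose();print(p,np.degrees(np.arctan2(R[1,0],R[0,0])),R[:,2])
W=grab('wrist','w1.png');T=grab('top')
print(proj(W,[[.488,.322,.04],[.572,.292,.07]]))
E
```

```text
[0.48739848 0.32303983 0.21862763] 160.56407148261275 [-0.00271583 -0.0012565  -0.99999552]
[[319.793142   223.04119197]
 [319.13320759 347.6723047 ]]
```

View pics/w1.png

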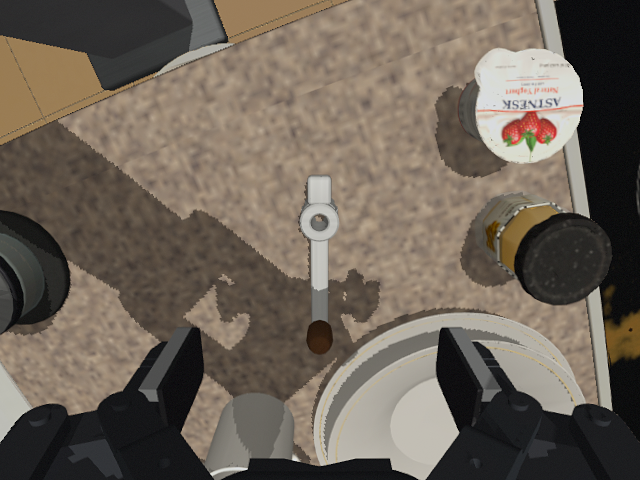

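The wrist view has the bore at (319.5,222), within about 1 px of prediction, and the arm is square to the jaws. Next I descend and grip.

Request:
{"method": "move_arm", "body": {"rows": [[-0.1,-0.05,2,0,0,0,1],[0,0,2,0,0,0,1],[0,0,2,0,0,0,1],[0,0,2,0,0,0,1],[0,0,2,0,0,0,1],[0,0,2,0,0,0,1],[0,0,2,0,0,0,1],[0,0,2,0,0,0,1],[0,0,1.5,0,0,0,0.3],[0,0,1,0,0,0,0.3],[0,0,0.7,0,0,0,0.2],[0,0,0,0,0,0,0],[0,0,0,0,0,0,-1],[0,0,0,0,0,0,-1],[0,0,0,0,0,0,-1],[0,0,0,0,0,0,-1],[0,0,0,0,0,0,-1],[0,0,0,0,0,0,-1]]}}

```text
time: 3.37
tool_pos: [0.49, 0.3225, 0.0293]
tool_rot: [0.001, 0.169, 0.986, 0.001]
contact_force: [0.8, 0.7, 2.9]
gripper_width: 0.336
grasp_force: 59.5
```

Request:
{"method": "move_arm", "body": {"rows": [[0,0,-1,0,0,0,-1],[0,0,-2,0,0,0,-1],[0,0,-2.2,0,0,0,-1],[0,0,-2.2,0,0,0,-1],[0,0,-2.2,0,0,0,-1],[0,0,-2.2,0,0,0,-1],[0,0,-2.2,0,0,0,-1],[0,0,-2.2,0,0,0,-1],[0,0,-2.2,0,0,0,-1],[0,0,-2.2,0,0,0,-1],[0,0,-2,0,0,0,-1],[0,0,-1,0,0,0,-1]]}}

```text
time: 4.37
tool_pos: [0.4899, 0.3224, 0.2678]
tool_rot: [0.002, 0.169, 0.986, 0.001]
contact_force: [-0.3, -0.2, -1.4]
gripper_width: 0.337
grasp_force: 59.3
```

Request:
{"method": "move_arm", "body": {"rows": [[-0.15,-0.9,0,0,0,0,-1],[-0.35,-1.95,0,0,0,0,-1],[-0.35,-1.95,0,0,0,0,-1],[-0.35,-1.95,0,0,0,0,-1],[-0.35,-1.95,0,0,0,0,-1],[-0.35,-1.95,0,0,0,0,-1],[-0.35,-1.95,0,0,0,0,-1],[-0.35,-1.95,0,0,0,0,-1],[-0.35,-1.95,0,0,0,0,-1],[-0.35,-1.95,0,0,0,0,-1],[-0.35,-1.95,0,0,0,0,-1],[-0.35,-1.95,0,0,0,0,-1],[-0.35,-1.95,0,0,0,0,-1],[-0.35,-1.95,0,0,0,0,-1],[-0.35,-1.95,0,0,0,0,-1],[0,0,0,0,0,0,-1],[0,0,0,0,0,0,-1]]}}

```text
time: 5.78
tool_pos: [0.4423, 0.0386, 0.2626]
tool_rot: [-0.001, 0.17, 0.986, -0.0]
contact_force: [-0.4, 0.6, -2.1]
gripper_width: 0.337
grasp_force: 59.7
```

Request:
{"method": "move_arm", "body": {"rows": [[0,0,0,0,0,-6,-1],[0,0,0,0,0,-6,-1],[0,0,0,0,0,-6,-1],[0,0,0,0,0,-6,-1],[0,0,0,0,0,-5,-1],[0,0,0,0,0,0,-1],[0,0,0,0,0,0,-1]]}}

```text
time: 6.37
tool_pos: [0.4429, 0.0399, 0.2635]
tool_rot: [-0.001, -0.083, 0.997, 0.0]
contact_force: [-0.3, 1.0, -1.6]
gripper_width: 0.335
grasp_force: 59.7
```

```bash
python3 - <<'E'
from h import *
s,p,R=pose();print(p,np.degrees(np.arctan2(R[1,0],R[0,0])),R[:,2],s['contact_force'],s['joint_pos'])
W=grab('wrist','w2.png');S=grab('side')
T=grab('top')
def c(f,x,y,w,h,k): return cv2.resize(f['img'][y:y+h,x:x+w],None,fx=k,fy=k,interpolation=cv2.INTER_CUBIC)
u=proj(S,[p])[0].astype(int);print(u,proj(T,[p]))
x0,y0=u[0]-40,u[1]-30
print(x0,y0)
cv2.imwrite('pics/c.png',np.hstack([c(S,x0,y0,80,110,5),cv2.resize(W['img'],(733,550))[:, :400]]))
E
```

```text
[0.44289056 0.03994091 0.26346486] -170.47708681391669 [-1.40387158e-03  2.78865536e-04 -9.99998976e-01] [-0.31197246  1.01500967 -1.5889951 ] [-7.78040456e-02 -4.08805481e-01  1.99535973e+00  1.68922549e-04
  1.55645970e+00 -1.81480876e+00]
[227 280] [[472.47912752 316.26190963]]
187 250
```

View pics/c.png

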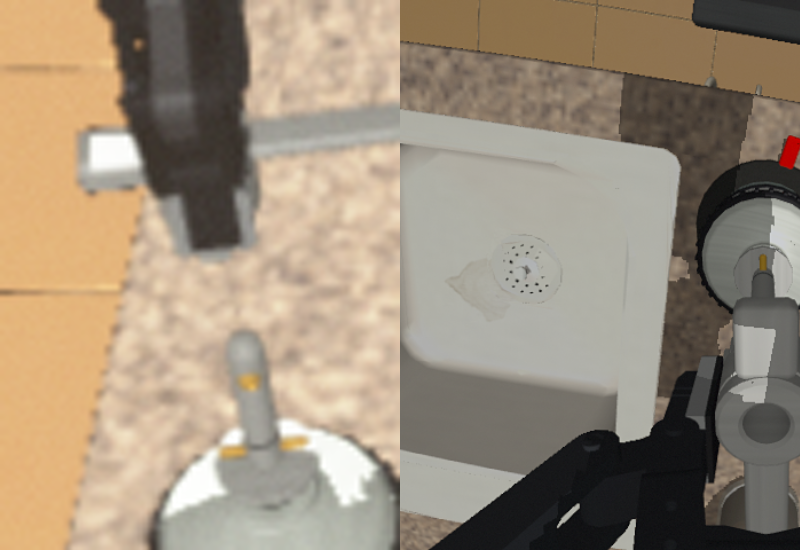

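View pics/w2.png

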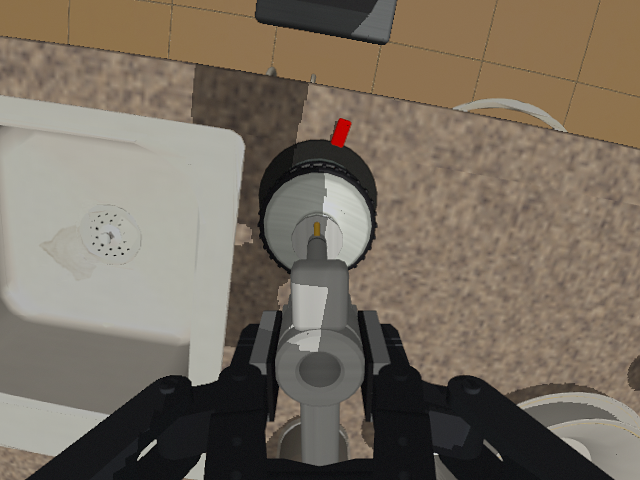

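The wrist view has the held bore at (320,369) and the rod just under the tail near column 317, with a pin end at (317,229). The side crop has the hub foot near (215,250), the rod tip at (243,332), and the pin ends at (222,452) and (306,440).

```bash
python3 - <<'E'
from h import *
s,p,R=pose();W=load('wrist');S=load('side')
print('Wcam',-W['R'].T@W['t'].ravel())
g=lambda f,r,a,b:f['img'][r,a:b].astype(int).mean(1).round().astype(int)
for r in (236,240,248,256): print(r,g(W,r,300,336))
hsv=cv2.cvtColor(W['img'],cv2.COLOR_BGR2HSV);m=(cv2.inRange(hsv,(12,120,60),(35,255,255))>0);m[:, :300]=0;m[:,340:]=0;m[:200]=0;m[262:]=0
y,x=np.nonzero(m);print('pin',[(r,x[y==r].min(),x[y==r].max()) for r in np.unique(y)])
# bore in wrist: dark ellipse near (320,369)
gr=cv2.cvtColor(W['img'],cv2.COLOR_BGR2GRAY)
for r in (362,369,374): print(r,gr[r,285:360])
print('hub top proj',proj(W,[p+[0,0,.0107]]),'bottom of bore',proj(W,[p+[0,0,-.0293]]))
for z in (.135,.16,.18): print(z,proj(W,[[.4435,.039,z]]),proj(W,[p*[1,1,0]+[0,0,z]]))
hs=cv2.cvtColor(S['img'],cv2.COLOR_BGR2HSV)
for r in range(318,336,3): print(r,g(S,r,224,250))
m=(cv2.inRange(hs,(12,130,60),(35,255,255))>0);y,x=np.nonzero(m[330:345,225:255]);print('S pin',[(r+330,x[y==r].min()+225,x[y==r].max()+225) for r in np.unique(y)])
for z in (.135,.15,.17,.186): print(z,proj(S,[[.4435,.039,z]]),proj(S,[p*[1,1,0]+[0,0,z]]))
print('foot S',proj(S,[p-[0,0,.0293]]))
for r in (294,297,299): print(r,g(S,r,215,245))
E
```

```text
Wcam [0.36111657 0.02550074 0.38643627]
236 [108 108 109 109 108 109 107 103 106 107  85  73  71  73  76  78  80  80
  79  76  74  72  71  69  97 188 183 179 176 175 176 177 180 183 180 179]
240 [107 108 109 109 109 109 106 103  77  65  42  60  71  72  75  76  77  77
  76  77  75  71  60  46  49  73 152 182 177 174 175 177 180 182 180 178]
248 [106 106 109 109 109 110 107  66  66  69  70  72  72  74  75  77  76  77
  76  75  74  74  72  71  70  65  74 166 177 175 175 177 179 181 179 177]
256 [106 107 108 109 109 109  94  64  69  71  71  73  74  74  76  77  77  76
  76  76  75  76  73  71  70  66  68 136 179 174 175 176 178 181 179 177]
pin [(np.int64(222), np.int64(315), np.int64(318)), (np.int64(223), np.int64(314), np.int64(319)), (np.int64(224), np.int64(314), np.int64(319)), (np.int64(225), np.int64(314), np.int64(319)), (np.int64(226), np.int64(314), np.int64(319)), (np.int64(227), np.int64(314), np.int64(319)), (np.int64(228), np.int64(314), np.int64(319)), (np.int64(229), np.int64(314), np.int64(319)), (np.int64(230), np.int64(314), np.int64(319)), (np.int64(231), np.int64(314
[... 2214 characters left out ...]
32), np.int64(235))]
0.135 [[238.55305566 339.10592823]] [[238.36552336 338.79809849]]
0.15 [[237.3896442  332.96530596]] [[237.20061434 332.65733982]]
0.17 [[235.79613113 324.53706617]] [[235.60508483 324.2290924 ]]
0.186 [[234.4852327  317.58840302]] [[234.29255777 317.28057917]]
foot S [[230.09187422 294.94942422]]
294 [170 196 210 207 189 159 151 149 143  86  60  56  55  58  56  56  55  58
  61  85 140 148 146 194 201 200 197 195 192 195]
297 [167 179 192 196 202 197 172 154 147 115  73  60  60  53  57  56  56  55
  58  67 113 145 152 156 176 188 191 192 196 198]
299 [200 188 180 183 187 198 179 161 151 142  93  65  67  69  75  91  94  96
 109 137 143 151 160 168 180 194 201 204 197 185]
```

```bash
cat > bore.py <<'E'
from h import *
def bore(W,p,off=.0107):
    gr=cv2.cvtColor(W['img'],cv2.COLOR_BGR2GRAY);m=(gr<82).astype(np.uint8)
    n,l,st,c=cv2.connectedComponentsWithStats(m,connectivity=4)
    k=l[369,320];cn=cv2.findContours((l==k).astype(np.uint8),cv2.RETR_EXTERNAL,cv2.CHAIN_APPROX_NONE)[0][0]
    e=cv2.fitEllipse(cn);X=onz(W,*e[0],p[2]+off)
    return e,X
def hub(S,rows,x0,x1):
    g=S['img'].astype(int)
    for r in rows: print(r,g[r,x0:x1].mean(1).round().astype(int), (g[r,x0:x1,2]-g[r,x0:x1,0]))
E
python3 - <<'E'
from bore import *
s,p,R=pose();W=load('wrist');S=load('side')
e,X=bore(W,p);print(e,X,R.T@(X-p))
hub(S,(286,288,290,292,294),212,245)
E
```

```text
((319.4439392089844, 369.0724792480469), (34.266353607177734, 41.05107498168945), 89.53083801269531) [0.43907463 0.03863935 0.27465297] [ 0.00416218 -0.00030257 -0.01069773]
286 [157 158 160 154 100  59  52  55  55  54  60  57  59  60  60  58  58  61
  56  57  56  57  59  74 112 116 124 187 199 200 200 203 209] [13 13 17 18 16 14 15 14 14 11 11 13 13 10 10 12 12 10 12 12 12 14 14  9
  8 10 22 50 52 53 51 49 49]
288 [158 159 169 175 170 115  67  58  61  66  70  64  54  58  54  54  57  57
  55  56  59  74 123 132 122 117 119 173 198 206 209 208 207] [90 90 97 95 63 36 19 15 14 12 11 14 14 13 14 14 12 14 12 12 12 12  6  6
  6  9 17 41 53 50 50 49 54]
290 [176 175 175 168 189 192 164 138 137 144 142  95  64  56  56  60  54  59
  57  60  56  68 135 149 151 119 125 181 191 183 181 190 193] [103 105 100  72  56  53  38  18  12   7   4   5  12  11  11  12  12  11
  10   9  10  10   7   5   6   8  21  44  48  50  50  55  54]
292 [177 175 174 174 187 191 175 150 145 150 149 113  73  60  60  60  58  55
  56  54  59  62 101 142 149 139 170 186 186 188 191 195 194] [103 105  98  63  49  49  44  22  11   7   7   8  10  11  12  11  14  14
  12  13   9  10   9   6   5  16  41  47  45  50  52  53  52]
294 [177 174 153 170 196 210 207 189 159 151 149 143  86  60  56  55  58  56
  56  55  58  61  85 140 148 146 194 201 200 197 195 192 195] [103 103  71  54  56  51  55  48  24   9   7   6  11  13  11  12  11  10
  12  11  12  11   9   5   4  14  45  52  52  52  53  54  53]
```

Request:
{"method": "move_arm", "body": {"rows": [[-0.23,-0.14,0.3,0,0,0,-1],[0,0,0.9,0,0,0,-1],[0,0,0.9,0,0,0,-1],[0,0,0.9,0,0,0,-1],[0,0,0.3,0,0,0,-1],[0,0,0,0,0,0,-1],[0,0,0,0,0,0,-1]]}}

```text
time: 7.1
tool_pos: [0.4456, 0.0384, 0.2308]
tool_rot: [-0.0, -0.084, 0.996, 0.0]
contact_force: [0.2, -0.1, -2.1]
gripper_width: 0.336
grasp_force: 59.7
```

```bash
python3 - <<'E'
from bore import *
s,p,R=pose();W=grab('wrist');S=grab('side');T=grab('top')
print(p,s['contact_force'])
def c(f,x,y,w,h,k): return cv2.resize(f['img'][y:y+h,x:x+w],None,fx=k,fy=k,interpolation=cv2.INTER_CUBIC)
cv2.imwrite('pics/d.png',np.hstack([c(S,210,285,50,70,8),c(W,270,180,100,140,4)]))
print(proj(S,[p-[0,0,.0293]]))
E
```

```text
[0.4455618  0.03836884 0.23079367] [ 0.19157871 -0.11793586 -2.09211715]
[[234.48987066 310.97772819]]
```

View pics/d.png

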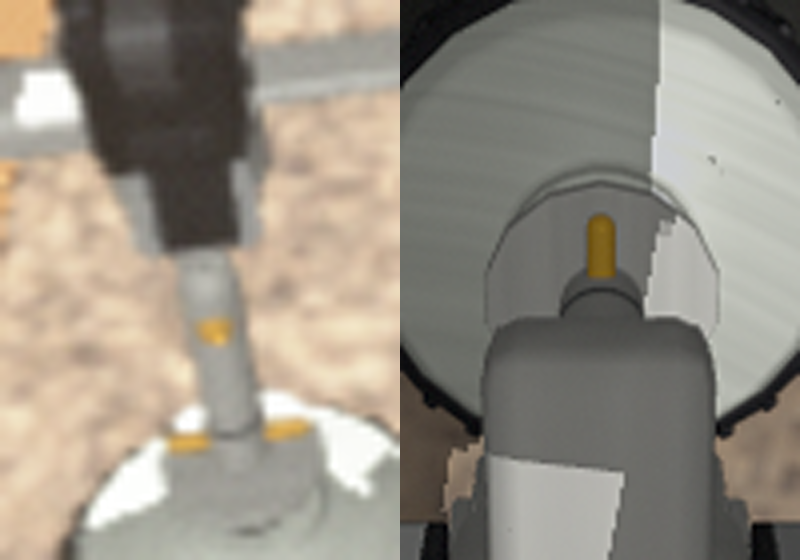

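The side crop has the hub's centre line on the rod's axis (hub about 190 at row 180, rod extrapolated about 191). The wrist crop has rod, pin and tail all centred at column ~601, with the pin parallel to the arm. Everything lines up, so I lower slowly.

Request:
{"method": "move_arm", "body": {"rows": [[0,0,0.2,0,0,0,-1],[0,0,0.2,0,0,0,-1],[0,0,0.2,0,0,0,-1],[0,0,0.2,0,0,0,-1],[0,0,0.2,0,0,0,-1],[0,0,0,0,0,0,-1]]}}

```text
time: 7.75
tool_pos: [0.4455, 0.0384, 0.2206]
tool_rot: [-0.001, -0.084, 0.996, 0.0]
contact_force: [-0.3, -0.1, -3.3]
gripper_width: 0.34
grasp_force: 59.7
```

Request:
{"method": "move_arm", "body": {"rows": [[0,0,0.2,0,0,0,-1],[0,0,0.2,0,0,0,-1],[0,0,0.2,0,0,0,-1],[0,0,0,0,0,0,-1]]}}

```text
time: 8.08
tool_pos: [0.4455, 0.0384, 0.2147]
tool_rot: [-0.0, -0.084, 0.996, 0.0]
contact_force: [0.4, -0.1, -2.3]
gripper_width: 0.337
grasp_force: 59.7
```

Request:
{"method": "move_arm", "body": {"rows": [[0,0,0.15,0,0,0,-1],[0,0,0.15,0,0,0,-1],[0,0,0.1,0,0,0,-1],[0,0,0,0,0,0,-1]]}}

```text
time: 8.42
tool_pos: [0.4456, 0.0384, 0.211]
tool_rot: [-0.0, -0.084, 0.996, 0.0]
contact_force: [0.3, -0.0, -2.0]
gripper_width: 0.34
grasp_force: 59.7
```

Request:
{"method": "move_arm", "body": {"rows": [[0,0,0.15,0,0,0,-1],[0,0,0.15,0,0,0,-1],[0,0,0,0,0,0,-1]]}}

```text
time: 8.67
tool_pos: [0.4456, 0.0384, 0.208]
tool_rot: [-0.0, -0.084, 0.996, 0.0]
contact_force: [0.1, 0.1, -2.6]
gripper_width: 0.338
grasp_force: 59.7
```

Request:
{"method": "move_arm", "body": {"rows": [[0,0,0.15,0,0,0,-1],[0,0,0.15,0,0,0,-1],[0,0,0,0,0,0,-1]]}}

```text
time: 8.92
tool_pos: [0.4459, 0.0385, 0.2054]
tool_rot: [0.0, -0.084, 0.996, 0.0]
contact_force: [0.0, 1.1, -0.5]
gripper_width: 0.343
grasp_force: 59.8
```

Request:
{"method": "move_arm", "body": {"rows": [[0,0,0.1,0,0,0,-1],[0,0,0.1,0,0,0,-1],[0,0,0,0,0,0,-1]]}}

```text
time: 9.17
tool_pos: [0.4463, 0.0386, 0.2046]
tool_rot: [0.001, -0.084, 0.996, 0.0]
contact_force: [-2.7, 1.6, 5.1]
gripper_width: 0.342
grasp_force: 60.4
```

Request:
{"method": "move_arm", "body": {"rows": [[0,0,0.1,0,0,0,-1],[0,0,0,0,0,0,-1]]}}

```text
time: 9.33
tool_pos: [0.4464, 0.0385, 0.2044]
tool_rot: [0.001, -0.084, 0.996, 0.0]
contact_force: [-3.8, 1.5, 8.3]
gripper_width: 0.34
grasp_force: 60.9
```

Request:
{"method": "move_arm", "body": {"rows": [[0,0,0.1,0,0,0,-1],[0,0,0,0,0,0,-1]]}}

```text
time: 9.5
tool_pos: [0.4466, 0.0385, 0.204]
tool_rot: [0.001, -0.084, 0.996, 0.0]
contact_force: [-4.5, 0.6, 10.5]
gripper_width: 0.335
grasp_force: 61.2
```

Request:
{"method": "move_arm", "body": {"rows": [[0.05,0,0.1,0,0,0,-1],[0,0,0,0,0,0,-1]]}}

```text
time: 9.67
tool_pos: [0.4462, 0.0384, 0.2024]
tool_rot: [0.001, -0.084, 0.996, -0.0]
contact_force: [-1.1, 2.2, 4.3]
gripper_width: 0.334
grasp_force: 60.3
```

Request:
{"method": "move_arm", "body": {"rows": [[0,0,0.1,0,0,0,-1],[0,0,0,0,0,0,-1]]}}

```text
time: 9.83
tool_pos: [0.4456, 0.0383, 0.1993]
tool_rot: [0.001, -0.084, 0.996, -0.0]
contact_force: [1.1, 0.4, -0.0]
gripper_width: 0.337
grasp_force: 60.1
```

Request:
{"method": "move_arm", "body": {"rows": [[0,0,0.1,0,0,0,-1],[0,0,0,0,0,0,-1]]}}

```text
time: 10.0
tool_pos: [0.4451, 0.0383, 0.1975]
tool_rot: [-0.0, -0.084, 0.996, 0.0]
contact_force: [0.7, 1.4, -1.5]
gripper_width: 0.336
grasp_force: 59.8
```

Request:
{"method": "move_arm", "body": {"rows": [[0,0,0.15,0,0,0,-1],[0,0,0.15,0,0,0,-1],[0,0,0,0,0,0,-1]]}}

```text
time: 10.25
tool_pos: [0.4451, 0.0382, 0.195]
tool_rot: [-0.0, -0.084, 0.996, -0.0]
contact_force: [-0.4, 1.3, 0.1]
gripper_width: 0.338
grasp_force: 60.0
```

Request:
{"method": "move_arm", "body": {"rows": [[0,0,0.15,0,0,0,-1],[0,0,0.15,0,0,0,-1],[0,0,0,0,0,0,-1]]}}

```text
time: 10.5
tool_pos: [0.445, 0.0383, 0.1914]
tool_rot: [-0.0, -0.084, 0.996, 0.0]
contact_force: [0.5, 0.6, -2.7]
gripper_width: 0.333
grasp_force: 59.9
```

Request:
{"method": "move_arm", "body": {"rows": [[0,0,0.15,0,0,0,-1],[0,0,0.15,0,0,0,-1],[0,0,0,0,0,0,-1]]}}

```text
time: 10.75
tool_pos: [0.445, 0.0383, 0.1885]
tool_rot: [-0.0, -0.084, 0.996, 0.0]
contact_force: [0.7, 0.6, -4.1]
gripper_width: 0.344
grasp_force: 59.5
```

Request:
{"method": "move_arm", "body": {"rows": [[0,0,0.2,0,0,0,-1],[0,0,0.2,0,0,0,-1],[0,0,0.2,0,0,0,-1],[0,0,0,0,0,0,-1]]}}

```text
time: 11.08
tool_pos: [0.4453, 0.0383, 0.183]
tool_rot: [-0.0, -0.084, 0.996, 0.0]
contact_force: [-0.6, 0.6, -1.2]
gripper_width: 0.339
grasp_force: 59.9
```

Request:
{"method": "move_arm", "body": {"rows": [[0,0,0.2,0,0,0,-1],[0,0,0.2,0,0,0,-1],[0,0,0.2,0,0,0,-1],[0,0,0,0,0,0,-1]]}}

```text
time: 11.42
tool_pos: [0.4454, 0.0383, 0.1769]
tool_rot: [0.0, -0.084, 0.996, 0.0]
contact_force: [2.3, 0.9, -2.1]
gripper_width: 0.335
grasp_force: 59.6
```

Request:
{"method": "move_arm", "body": {"rows": [[0,0,0.15,0,0,0,-1],[0,0,0.15,0,0,0,-1],[0,0,0,0,0,0,-1]]}}

```text
time: 11.67
tool_pos: [0.445, 0.0383, 0.1737]
tool_rot: [-0.0, -0.084, 0.996, 0.0]
contact_force: [-0.6, 0.5, -1.1]
gripper_width: 0.338
grasp_force: 59.8
```

Request:
{"method": "move_arm", "body": {"rows": [[0,0,0.15,0,0,0,-1],[0,0,0.15,0,0,0,-1],[0,0,0,0,0,0,-1]]}}

```text
time: 11.92
tool_pos: [0.4452, 0.0383, 0.1705]
tool_rot: [-0.0, -0.084, 0.996, 0.0]
contact_force: [2.0, 0.6, -4.9]
gripper_width: 0.342
grasp_force: 59.5
```

Request:
{"method": "move_arm", "body": {"rows": [[0,0,0.15,0,0,0,-1],[0,0,0.1,0,0,0,-1],[0,0,0,0,0,0,-1]]}}

```text
time: 12.17
tool_pos: [0.4455, 0.0383, 0.1687]
tool_rot: [0.0, -0.084, 0.996, -0.0]
contact_force: [1.6, 1.5, -0.6]
gripper_width: 0.336
grasp_force: 59.9
```

Request:
{"method": "move_arm", "body": {"rows": [[0,0,0.1,0,0,0,-1],[0,0,0.1,0,0,0,-1],[0,0,0,0,0,0,-1]]}}

```text
time: 12.42
tool_pos: [0.4448, 0.0383, 0.1661]
tool_rot: [-0.001, -0.084, 0.996, 0.0]
contact_force: [0.1, 2.1, -3.3]
gripper_width: 0.34
grasp_force: 59.6
```

Request:
{"method": "move_arm", "body": {"rows": [[0,0,0.1,0,0,0,-1],[0,0,0.1,0,0,0,-1],[0,0,0,0,0,0,-1]]}}

```text
time: 12.67
tool_pos: [0.4451, 0.0383, 0.164]
tool_rot: [-0.0, -0.084, 0.996, 0.0]
contact_force: [2.9, 0.7, -5.5]
gripper_width: 0.339
grasp_force: 59.5
```

Request:
{"method": "move_arm", "body": {"rows": [[0,0,0.1,0,0,0,-1],[0,0,0.1,0,0,0,-1],[0,0,0,0,0,0,-1]]}}

```text
time: 12.92
tool_pos: [0.4445, 0.0383, 0.1618]
tool_rot: [-0.001, -0.084, 0.996, 0.0]
contact_force: [0.6, 1.3, -5.5]
gripper_width: 0.339
grasp_force: 60.4
```

Request:
{"method": "move_arm", "body": {"rows": [[0,0,0.1,0,0,0,-1],[0,0,0,0,0,0,-1]]}}

```text
time: 13.08
tool_pos: [0.4449, 0.0383, 0.1614]
tool_rot: [-0.001, -0.084, 0.996, 0.0]
contact_force: [-0.6, 1.2, -3.7]
gripper_width: 0.336
grasp_force: 60.6
```

Request:
{"method": "move_arm", "body": {"rows": [[0,0,0.1,0,0,0,-1],[0,0,0,0,0,0,-1]]}}

```text
time: 13.25
tool_pos: [0.4454, 0.0382, 0.1609]
tool_rot: [0.0, -0.084, 0.996, -0.0]
contact_force: [-0.7, 0.7, -3.3]
gripper_width: 0.333
grasp_force: 60.7
```

Request:
{"method": "move_arm", "body": {"rows": [[0,0,0.1,0,0,0,-1],[0,0,0,0,0,0,-1]]}}

```text
time: 13.42
tool_pos: [0.4455, 0.0381, 0.1601]
tool_rot: [0.0, -0.084, 0.996, -0.0]
contact_force: [0.2, -0.2, -3.2]
gripper_width: 0.339
grasp_force: 60.9
```

Request:
{"method": "move_arm", "body": {"rows": [[0,0,0.1,0,0,0,-1],[0,0,0,0,0,0,-1]]}}

```text
time: 13.58
tool_pos: [0.4457, 0.0382, 0.1598]
tool_rot: [0.0, -0.084, 0.996, -0.0]
contact_force: [-1.7, -0.1, 2.8]
gripper_width: 0.341
grasp_force: 61.3
```

Request:
{"method": "move_arm", "body": {"rows": [[0,0,0.1,0,0,0,-1],[0,0,0,0,0,0,-1],[0,0,0,0,0,0,-1]]}}

```text
time: 13.83
tool_pos: [0.4458, 0.0382, 0.1597]
tool_rot: [0.0, -0.084, 0.996, -0.0]
contact_force: [-4.0, -0.0, 6.8]
gripper_width: 0.336
grasp_force: 61.9
```

Request:
{"method": "move_arm", "body": {"rows": [[0,0,0.1,0,0,0,-1],[0,0,0,0,0,0,-1],[0,0,0,0,0,0,-1]]}}

```text
time: 14.08
tool_pos: [0.4459, 0.0381, 0.1597]
tool_rot: [0.0, -0.084, 0.996, -0.0]
contact_force: [-6.6, -0.4, 11.4]
gripper_width: 0.337
grasp_force: 62.5
```

Request:
{"method": "move_arm", "body": {"rows": [[0,0,0.1,0,0,0,-1],[0,0,0,0,0,0,-1],[0,0,0,0,0,0,-1]]}}

```text
time: 14.33
tool_pos: [0.446, 0.0382, 0.1596]
tool_rot: [0.0, -0.084, 0.996, -0.0]
contact_force: [-9.8, 0.2, 16.8]
gripper_width: 0.335
grasp_force: 63.0
```

```bash
python3 - <<'E'
from h import *
s,p,R=pose();W=grab('wrist');S=grab('side');print(p,s['contact_force'],s['ft_torque'])
def c(f,x,y,w,h,k): return cv2.resize(f['img'][y:y+h,x:x+w],None,fx=k,fy=k,interpolation=cv2.INTER_CUBIC)
cv2.imwrite('pics/e.png',np.hstack([c(S,200,300,80,110,5),c(W,270,290,100,138,4)[:550]]))
E
```

```text
[0.44597893 0.03815842 0.15959996] [-9.81818813  0.20240053 16.79884444] [-0.01048222  1.64699794  0.03322732]
```

View pics/e.png

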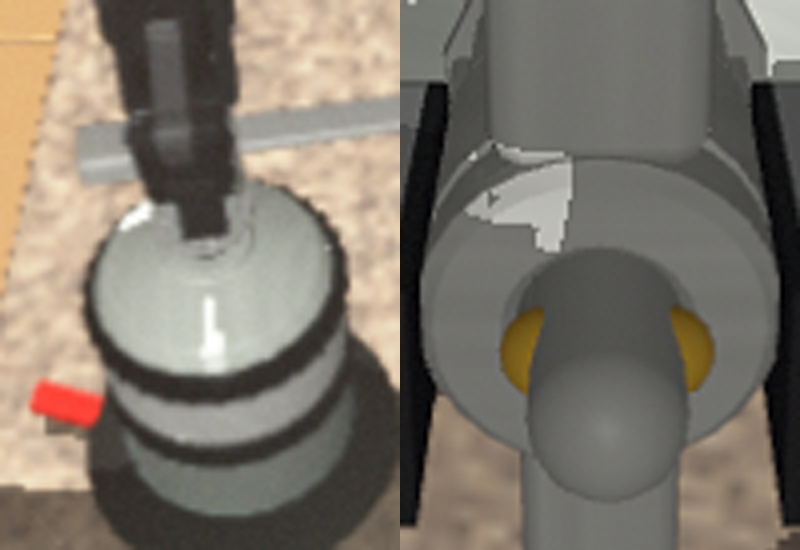

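The wrist crop shows both brass balls, at (525,350) and (692,350), out above the hub's top, so the crank is home. I'll ease the press, then turn about the bore axis, which sits about 2.3 mm along tool x from the TCP.

Request:
{"method": "move_arm", "body": {"rows": [[0,0,-0.15,0,0,0,-1],[0,0,-0.15,0,0,0,-1],[0,0,0,0,0,0,-1],[0,0,0,0,0,0,-1]]}}

```text
time: 14.77
tool_pos: [0.4458, 0.0382, 0.1597]
tool_rot: [0.001, -0.084, 0.996, -0.0]
contact_force: [-1.3, -0.5, 6.0]
gripper_width: 0.339
grasp_force: 61.7
```

Request:
{"method": "move_arm", "body": {"rows": [[0,-0.016,0,0,0,4,-1],[0,-0.016,0,0,0,4,-1],[0,-0.016,0,0,0,4,-1],[0,-0.016,0,0,0,4,-1],[0,-0.016,0,0,0,4,-1],[0,0,0,0,0,0,-1]]}}

```text
time: 15.27
tool_pos: [0.4458, 0.0378, 0.1597]
tool_rot: [0.0, 0.092, 0.996, 0.001]
contact_force: [-2.1, 1.2, 5.9]
gripper_width: 0.336
grasp_force: 61.8
```

Request:
{"method": "move_arm", "body": {"rows": [[0,-0.016,0,0,0,4,-1],[0,-0.016,0,0,0,4,-1],[0,-0.016,0,0,0,4,-1],[0,-0.016,0,0,0,4,-1],[0,-0.016,0,0,0,4,-1],[0,-0.016,0,0,0,4,-1],[0,-0.016,0,0,0,4,-1],[0,-0.016,0,0,0,4,-1],[0,0,0,0,0,0,-1]]}}

```text
time: 16.02
tool_pos: [0.4452, 0.0366, 0.1597]
tool_rot: [0.0, 0.363, 0.932, 0.0]
contact_force: [-2.3, 0.6, 5.4]
gripper_width: 0.336
grasp_force: 61.8
```

Request:
{"method": "move_arm", "body": {"rows": [[0,-0.016,0,0,0,4,-1],[0,-0.016,0,0,0,4,-1],[0,-0.016,0,0,0,4,-1],[0,-0.016,0,0,0,4,-1],[0,-0.016,0,0,0,4,-1],[0,-0.016,0,0,0,4,-1],[0,0,0,0,0,0,-1]]}}

```text
time: 16.6
tool_pos: [0.4444, 0.036, 0.1597]
tool_rot: [0.0, 0.548, 0.836, 0.0]
contact_force: [-3.3, 1.2, 7.0]
gripper_width: 0.339
grasp_force: 61.8
```

Request:
{"method": "move_arm", "body": {"rows": [[0,-0.016,0,0,0,4,-1],[0,-0.016,0,0,0,4,-1],[0,-0.016,0,0,0,4,-1],[0,-0.016,0,0,0,4,-1],[0,-0.016,0,0,0,4,-1],[0,-0.016,0,0,0,4,-1],[0,-0.016,0,0,0,4,-1],[0,0,0,0,0,0,-1],[0,0,0,0,0,0,-1]]}}

```text
time: 17.35
tool_pos: [0.4433, 0.0358, 0.1597]
tool_rot: [0.0, 0.734, 0.679, 0.0]
contact_force: [-3.3, 1.2, 6.1]
gripper_width: 0.336
grasp_force: 61.8
```

```bash
python3 - <<'E'
from h import *
s,p,R=pose();print(p,s['contact_force'],s['ft_torque'],np.degrees(np.arctan2(R[1,0],R[0,0])),s['joint_pos'])
W=grab('wrist')
hsv=cv2.cvtColor(W['img'],cv2.COLOR_BGR2HSV);m=cv2.inRange(hsv,(12,120,60),(35,255,255))
m[:290]=0;m[430:]=0;m[:,:270]=0;m[:,370:]=0
n,l,st,c=cv2.connectedComponentsWithStats(m);print([(st[i,4],c[i].round(1)) for i in range(1,n) if st[i,4]>15])
E
```

```text
[0.44330215 0.03577241 0.15971022] [-3.32771101  1.18019988  6.05574073] [0.18430262 0.52477102 0.05182792] 85.5978221030436 [-8.74990511e-02 -3.29681125e-01  2.11132596e+00  6.85521258e-04
  1.35933535e+00 -1.08100248e-02]
[(np.int32(174), array([338.4, 371.7])), (np.int32(100), array([296.8, 380.5]))]
```

Request:
{"method": "move_arm", "body": {"rows": [[0,-0.016,0,0,0,4,-1],[0,0,-0.1,0,0,0,-1],[0,0,-0.05,0,0,0,-1],[0,0,0,0,0,0,-1],[0,0,0,0,0,0,-0.2],[0,0,0,0,0,0,0.1],[0,0,0,0,0,0,0.4],[0,0,0,0,0,0,0.6],[0,0,0,0,0,0,0.6],[0,0,0,0,0,0,0.6],[0,0,0,0,0,0,0.6]]}}

```text
time: 18.32
tool_pos: [0.4428, 0.0355, 0.1603]
tool_rot: [0.0, 0.757, 0.653, -0.0]
contact_force: [0.7, 0.5, 0.8]
gripper_width: 0.801
grasp_force: 0.0
```

Request:
{"method": "move_arm", "body": {"rows": [[0,0,-0.5,0,0,0,0.6],[0,0,-1,0,0,0,0.6],[0,0,-1.5,0,0,0,0.6],[0,0,-1.5,0,0,0,0.6],[0,0,-1.5,0,0,0,0.6],[0,0,-1.5,0,0,0,0.6],[0,0,-1.5,0,0,0,0.6],[0,0,-1.5,0,0,0,0.6],[0,0,-1,0,0,0,0.6],[0,0,-0.5,0,0,0,0.6],[0,0,0,0,0,0,0.6],[0,0,0,0,0,0,0.6]]}}

```text
time: 19.32
tool_pos: [0.4427, 0.0355, 0.2802]
tool_rot: [-0.0, 0.757, 0.653, -0.0]
contact_force: [0.2, -0.5, -0.4]
gripper_width: 0.802
grasp_force: 0.0
```

```bash
python3 - <<'E'
from h import *
s,p,R=pose();print(p,s['contact_force'],s['time'])
W=grab('wrist');S=grab('side');u=proj(W,[[.4435,.038,.17]])[0].astype(int);print(u)
u=[min(max(u[0],100),540),min(max(u[1],110),370)]
def c(f,x,y,w,h,k): return cv2.resize(f['img'][y:y+h,x:x+w],None,fx=k,fy=k,interpolation=cv2.INTER_CUBIC)
cv2.imwrite('pics/f.png',np.hstack([c(S,190,290,80,110,5),c(W,u[0]-50,u[1]-69,100,138,4)[:550]]))
E
```

```text
[0.44269148 0.03552658 0.28015526] [ 0.22465319 -0.49983808 -0.37037279] 19.3167
[319 247]
```

View pics/f.png

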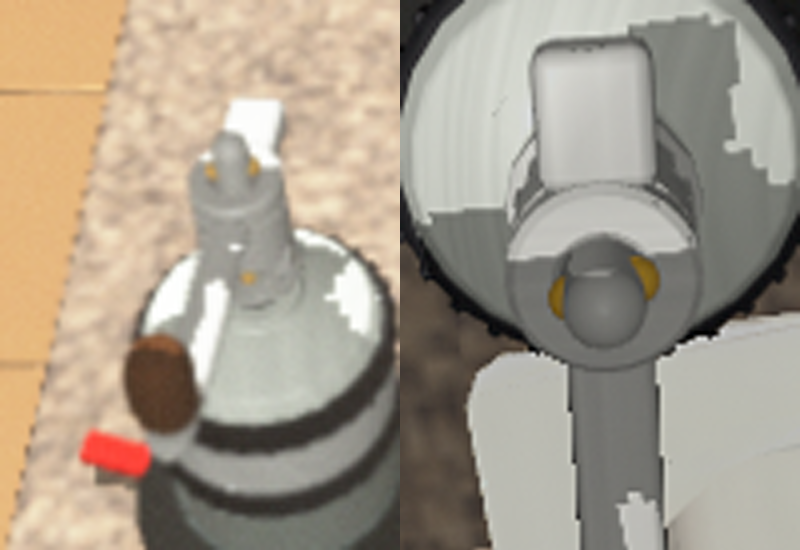

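The hub sits on its seat with both balls out above it, at side (212,172) and (254,167), and the pin is in the slot at (249,278). The crank points to -y after its quarter turn, and the gripper is clear.

```bash
python3 -c "
from plant import manip
print(manip.job_done())"
```

```text
the job is handed in; nothing more can be done
None
```

The crank is on the spindle, clicked home on its seat under about 20 N of press at most, turned a bit more than a quarter turn clockwise with the spindle following (about 90°), and let go; no other object was touched, and the job was handed in at about 19 s.

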